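# Free the guard cover over the ejector insert and hold it open

### The job

Slide the roll of lapping film up off its spindle and set it down flat in the middle of the black rubber mat, leaving it there. Then tug the yellow guard cover upward by its black handle to learn whether it is caught; only if it is caught, slide the red release across towards the hinge side to free it and try again. Raise the cover to about 45 degrees and finish while still holding it open there, so that the toolmaker can reach the insert; leave the cup, the copper lap and the depth gauge where they are.

Things in the scene. Friction and masses are not known exactly. Their poses are not given: they have to be found in the camera images.
- cross_slide: Fixed dark cast iron cross slide, 260 x 270 mm, with a green guard box on its table (table top at 60 mm height). Origin: centre of its underside on the bench. Own axes: x from the handle side (which faces the robot) to the cover's hinge, y to the left, z up. Offsets below called 'local' are along these axes from this origin. It stands anywhere within several cm and turned up to 0.35 rad.
- spindle_top (a point): Top of the upright steel spindle, 14 mm diameter, local (-20, -102, 162) mm. The roll rests on a shoulder 56 mm below this point, so the roll's top is 8 mm below it.
- roll_center (a point): Centre (half-way up and on the axis) of the loose roll of lapping film, rust-brown winding on a cardboard core: 64 mm outer diameter, 27 mm hole, 48 mm high, 150 g. At the start it is on the spindle, its foot at 106 mm height, also overlapping the right edge of the cover by about 10 mm and so blocking it. Its axis is its own z.
- mat_top (a point): Centre of the top face of the black rubber mat, 120 x 120 mm, 4 mm thick, fixed on the bench left or right of the cross slide. The roll must end flat on it, wholly inside its edges.
- cover (a joint): Opening angle of the yellow guard cover with a clear window, rad: 0 shut, grows as its front edge rises, stop at 1.25. 450 g; falls shut when let go. Caught by the catch hidden in the box, it rises only about 0.03 rad (4 mm at the handle) and then stands firm; not caught, it lifts freely past that (2 to 5 N at the handle, some N more if pinched tightly). Which it is cannot be seen.
- cover_handle (a point): Centre of the cover's handle: a black round bar, 16 mm diameter, 40 mm long along local y, on a 12 mm wide stem in its middle; local (-55, 0, 138) mm when shut, the bar's centre 32 mm above the cover's top. Pinched at its two ends (along local y) it can pivot between the fingers as the cover swings.
- cover_hinge (a point): Point on the cover's hinge line, local (80, 0, 100) mm; the hinge line runs along local y. The handle is 135 mm in front of it and 38 mm above it when shut. Cover: 155 mm from hinge to front edge, 160 mm wide, top at 106 mm height when shut.
- release (a joint): Travel of the red release slide, m: 0 as found, 0.030 fully home. It slides along local +x (towards the hinge side), takes about 3 N and stays where it is left. Fully home it pushes the hidden catch clear for good. It always starts at 0, caught or not; moving it when the cover is not caught is a fault.
- release_grip (a point): Grip point of the red release slide, a block 16 mm along local x, 22 mm along local y; this point lies 12 mm below its top. At the start local (-12, 108, 105.5) mm; it stands 45 mm above the track and moves with the slide.
- cup_center (a point): Clear acrylic cup, 68 mm diameter, 75 mm high, with three orange mounted points standing in it to 100 mm height; bystander. Point on its axis 40 mm up.
- lap_center (a point): Copper polishing lap: disc of 56 mm diameter with a stem, 50 mm high; bystander. Point half-way up.
- gauge_center (a point): Steel depth gauge with a dial, 90 mm wide, 74 mm high; bystander. Point 30 mm up.
Things that resemble listed ones, but are neither listed nor needed, are in the scene too. Leave any purple look-alike of the part that bears roll_center alone. There is more than one size of the part that bears mat_top; the job needs the smaller.

How it is judged:
On the way, in this order (a step that is already met when the one before it is completed fails the run):
1. the roll lies flat on the mat, let go (horizontal distance between roll_center and mat_top below 0.028 m and z of roll_center in the frame of mat_top below 0.028 m and angle between roll_center's own z axis and vertical below 0.1 rad and contact force between the fingers and roll below 0.05 N), for 0.2 s.
2. the cover has been tugged up through its free play with the release still untouched (value of joint cover above 0.018 rad and value of joint release below 0.003 m and contact force between the fingers and cover above 0.3 N).
At the end, for the whole second after the job is handed in: The cover is held by the fingers between 0.6 and 1.0 rad open; the roll lies flat on the mat, its axis within 28 mm of the mat's centre, let go; cup, lap and gauge are within 25 mm of where they stood (all of step 1 and value of joint cover between 0.6 and 1 rad and contact force between the fingers and cover above 0.3 N and contact force between cover and roll below 0.05 N and distance of each of cup_center, lap_center, gauge_center from where it was at the start of the episode below 0.025 m); the arm keeps its last pose, push and grip.
It fails at once if the cover is raised while the roll is still on the spindle (value of joint cover above 0.1 rad and horizontal distance between roll_center and spindle_top below 0.02 m).
It fails at once if the release is moved although the cover is not caught (value of joint release between 0.004 and 0.011 m and x of catch_nose in the frame of cross_slide above -0.0285 m).
It fails at once if the roll is dropped (falls freely more than 20 mm above the mat) (contact force between roll and anything else below 0.02 N and z of roll_center in the frame of mat_top above 0.044 m and horizontal distance between roll_center and spindle_top above 0.04 m).
It fails at once if a bystander is pushed away (distance of any of cup_center, lap_center, gauge_center from where it was at the start of the episode above 0.025 m).
It also fails if it takes over 72 s, if anything falls off the work surface, if the arm or the gripper's body presses on something with over 40 N, if the wrist force passes 120 N, or if a joint passes its speed limit or range.

### The arm

A 7-joint arm with a two-finger parallel gripper is mounted at the origin on the work surface. World frame = base frame: x ahead of the robot, y to its left, z up, the work surface at z = 0. Lengths are in m, angles in rad, forces in N, time in s.
With the tool pointing down it reaches from about 0.35 to 0.9 m from the base axis. Payload 8.1 kg.
Tool frame: the origin (TCP) lies at the centre of the arm's flange, where the gripper is bolted on; the fingertips stand 178 mm ahead of it and the grasp point (between the pads) lies 159 mm ahead of it; z points along the fingers, y is the direction in which the jaws open and shut (so a half turn about z gives the same grasp; the last joint's range is limited). The gripper opens to 92 mm and grips with 3 to 60 N. Pads are 19 mm wide; open, the fingers measure 130 mm over their backs; the gripper's body (75 mm by 190 mm) begins 47 mm behind the grasp point.
Start: joints at [1.028, 0.434, 0.025, 1.573, -0.012, 1.134, -0.075], TCP at [0.266, -0.566, 0.405] pointing down, gripper open.
Joint ranges: [-2.62, 2.62], [-0.44, 2.09], [-1.27, 1.32], [0.08, 2.57], [-1.32, 4.46], [0.12, 2], [-2.74, 2.74]. Speed limits (rad/s): [2.22, 2.22, 3.01, 3.01, 3.14, 3.14, 3.14].

### API

Orientations are given as a rotation vector (axis times angle).
In Python, from cell import arm gives the robot as it stands. The module is installed in compiled form; this text tells all that it offers.
- The arm moves only by the tool move_arm, never from a script. Its argument "steps" is a list of rows, each a list of 4 numbers: the shift along the tool's x, y, z in mm, then the turn about the tool's z in rad. In form: [[x, y, z, twist], ...]. A call has 1 to 20 rows; each row is the pose to reach, as a shift and turn from the pose commanded when the call began, along the tool's axes at that moment; what a row does not reach only later rows make up. A row lasts 1/8 s, in which the tool goes at most 62.5 mm and 10.7 degrees, less where a joint would pass 70% of its speed; a pose out of reach is approached as far as the arm can. A call with a gripper value outside its range is refused whole. "grip" is the finger opening in mm, from 0 to 91.8, set as the call begins (left out, the last holds). The fingers move at their own pace and stop on an object; "grip_force" is the grip in N (left out, the last holds). Time passes only in rows, so rows that repeat a pose let the fingers close. It gives the time, the measured TCP pose, the force and the opening at its end, in the units of the state.
- arm.observe(): the state, without advancing time (a new reading comes with each control period).
- arm.get_image(name): name is "scene" or "top"; returns the picture (384x512x3 uint8, red, green, blue); there is no depth.
- arm.camera_info(name): a dict with "mtx" (3x3 intrinsics, pixels), "dist_coeffs" ([k1, k2, p1, p2, k3] as OpenCV has them; the pictures are not rectified), "pose" (4x4, takes a point from camera to world coordinates). Camera axes: x right, y down, z forward; pixel columns grow to the right and rows downward; lengths in m; the calibration is good to about 2 mm. A picture is of the moment at which its call begins. camera_info takes no time and is no camera call.
- arm.sign_off(): hands the job in, once; it reports no verdict.
The state is a dict: "clock": time; "joints": joint angles; "dq": joint speeds; "joint_efforts": joint torques, N m; "position": TCP position; "ee_rot": TCP orientation; "force": force on the tool from outside, world axes, zero at the start; "ft_torque": the same for the moment, N m; "width": opening from 0.0 (shut) to 1.0 (fully open).
Only numpy, scipy, OpenCV 4.12 (cv2) and the standard library are available. Lean on these libraries where they do the work, as an engineer would, in place of code of your own. Each camera call takes 0.05 s, during which the arm holds its last target.

## Working session

There is one attempt and no reset: what is moved stays moved. The work goes in short steps, Python scripts to look and compute and a tool call to move; the robot and the scene stay as the last step left them, time stands still between calls to the robot, and variables do not carry over. Pictures are saved under pics/ and viewed, and the job is handed in when it is done.

Besides the shell and the picture viewer there is one more tool, called as name(argument=value, ...) on one line, values as JSON. move_arm: Moves the arm, as the interface text tells. Its arguments: {"type":"object","properties":{"steps":{"type":"array"},"grip":{"type":"number"},"grip_force":{"type":"number"}},"required":["steps"]}

```bash
mkdir -p pics; cat > h.py <<'E'
import numpy as np, cv2
from cell import arm
def snap(n,f):
    im=arm.get_image(n); cv2.imwrite('pics/'+f,cv2.cvtColor(im,cv2.COLOR_RGB2BGR)); return im
def ray(n,uv):
    c=arm.camera_info(n); K=np.array(c['mtx']);D=np.array(c['dist_coeffs']);T=np.array(c['pose'])
    p=cv2.undistortPoints(np.array([[uv]],float),K,D)[0,0]
    return T[:3,3],T[:3,:3]@np.array([p[0],p[1],1])
def onz(n,uv,z):
    o,d=ray(n,uv); return o+d*(z-o[2])/d[2]
def proj(n,P):
    c=arm.camera_info(n); T=np.linalg.inv(np.array(c['pose']))
    r,_=cv2.Rodrigues(T[:3,:3]); return cv2.projectPoints(np.array(P,float).reshape(-1,3),r,T[:3,3],np.array(c['mtx']),np.array(c['dist_coeffs']))[0][:,0]
E
python3 - <<'E'
from h import *
snap('scene','s0.png');snap('top','t0.png')
for n in('scene','top'): print(np.round(arm.camera_info(n)['pose'],3))
print(arm.observe())
E
```

```text
[[-0.145  0.87  -0.472  1.03 ]
 [ 0.989  0.122 -0.079  0.093]
 [-0.011 -0.478 -0.878  1.118]
 [ 0.     0.     0.     1.   ]]
[[ 0.015 -0.998  0.068  0.39 ]
 [-1.    -0.015  0.011  0.005]
 [-0.01  -0.068 -0.998  1.351]
 [ 0.     0.     0.     1.   ]]
{'clock': 0.1, 'joints': array([ 1.0283907 ,  0.43513154,  0.02500595,  1.57396292, -0.01160585,
        1.13400302, -0.07506391]), 'dq': array([-0.00043789, -0.00188775,  0.00068755, -0.00270819,  0.00046698,
       -0.00136963, -0.00034412]), 'joint_efforts': array([ 4.69415652e-03, -6.69127250e+01,  9.88441631e-01, -3.15146112e+01,
       -6.05526776e-02,  3.73812555e-02,  7.82335587e-05]), 'position': array([ 0.26597902, -0.56536413,  0.40405389]), 'ee_rot': array([-3.06470029e+00, -6.84909678e-01,  6.66009939e-04]), 'force': array([ 0.01861101, -0.16992091, -0.17137248]), 'ft_torque': array([0.01928056, 0.00501169, 0.01375411]), 'width': 0.9998675015844578}
```

View pics/s0.png

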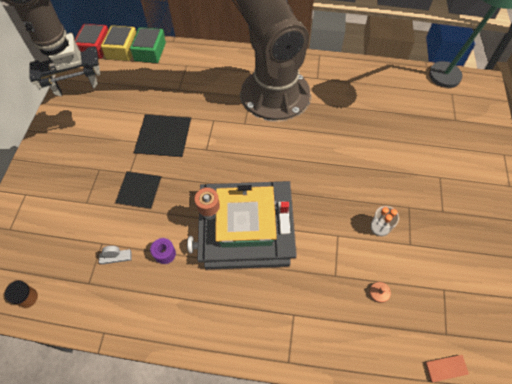

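View pics/t0.png

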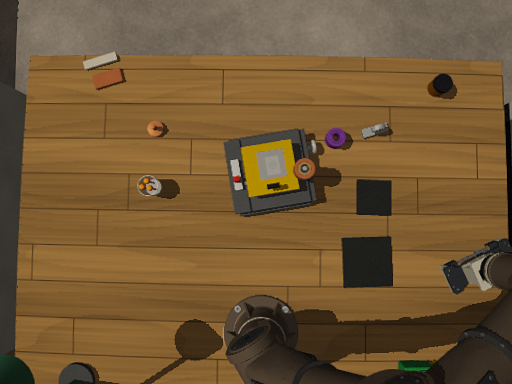

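The top view shows the roll at (304,168), the red release at (237,180), the handle at (277,186), the small mat at (374,197) and the large mat at (367,262). The purple look-alike is at (336,138). Next I measure these.

```bash
python3 - <<'E'
from h import *
im={n:cv2.imread(f) for n,f in(('top','pics/t0.png'),('scene','pics/s0.png'))}
t=cv2.resize(im['top'][115:225,215:400],None,fx=4,fy=4,interpolation=cv2.INTER_CUBIC)
s=cv2.resize(im['scene'][165:275,110:310],None,fx=4,fy=4,interpolation=cv2.INTER_CUBIC)
cv2.imwrite('pics/tc.png',t);cv2.imwrite('pics/sc.png',s)
def blobs(n,m,amin=25):
    k,l,st,c=cv2.connectedComponentsWithStats(m.astype('uint8'))
    for i in range(1,k):
        if st[i,4]>=amin: print(n,st[i],c[i].round(1))
for n in im:
    hsv=cv2.cvtColor(im[n],cv2.COLOR_BGR2HSV).astype(int);H,S,V=hsv[...,0],hsv[...,1],hsv[...,2]
    print('yellow');blobs(n,(H>20)&(H<32)&(S>200)&(V>150),200)
    print('red');blobs(n,((H<4)|(H>176))&(S>180)&(V>100),10)
    print('rust');blobs(n,(H>=4)&(H<12)&(S>120)&(V>90),60)
    print('dark');m=((V<45)).astype('uint8');
    k,l,st,c=cv2.connectedComponentsWithStats(m)
    for i in range(1,k):
        if 700<st[i,4]<4000:
            cn=cv2.findContours((l==i).astype('uint8'),0,2)[0][0]; r=cv2.minAreaRect(cn); print(st[i],c[i].round(1),r, onz(n,c[i],.004).round(4),[onz(n,p,.004)[:2].round(3) for p in cv2.boxPoints(r)])
E
```

```text
yellow
top [ 241  139   58   58 1546] [267.7 167.9]
red
top [233 176   7   5  28] [236.2 178.4]
rust
top [ 93  68  30  21 366] [107.7  77.7]
top [294 158  21  21 198] [304.1 168.2]
dark
[467 104  45 158 991] [505.  197.4] ((506.3225402832031, 186.96432495117188), (42.35073471069336, 162.22390747070312), 13.342833518981934) [ 0.4601 -0.8366  0.004 ] [array([ 0.242, -0.698]), array([ 0.793, -0.847]), array([ 0.762, -1.   ]), array([ 0.209, -0.844])]
[ 356  180   35   36 1177] [373.5 197.4] ((373.5009765625, 197.46878051757812), (34.014644622802734, 34.70180892944336), 1.7899105548858643) [ 0.4539 -0.3751  0.004 ] [array([ 0.396, -0.315]), array([ 0.514, -0.319]), array([ 0.512, -0.436]), array([ 0.394, -0.431])]
[ 342  237   51   51 2405] [367.2 261.6] ((367.2452087402344, 261.62054443359375), (49.669647216796875, 48.92941665649414), 87.87889862060547) [ 0.2374 -0.354   0.004 ] [array([ 0.317, -0.268]), array([ 0.325, -0.434]), array([ 0.158, -0.44 ]), array([ 0.151, -0.275])]
yellow
red
scene [ 78  26  30  25 131] [96.9 39.2]
scene [281 202   7  10  43] [284.1 206.3]
rust
scene [194 187  25  29 360] [207.  201.6]
scene [381 207  15  15  90] [387.7 214.2]
scene [369 282  21  21 242] [377.9 290.9]
scene [426 355  43  28 815] [446.6 367.9]
dark
```

View pics/tc.png

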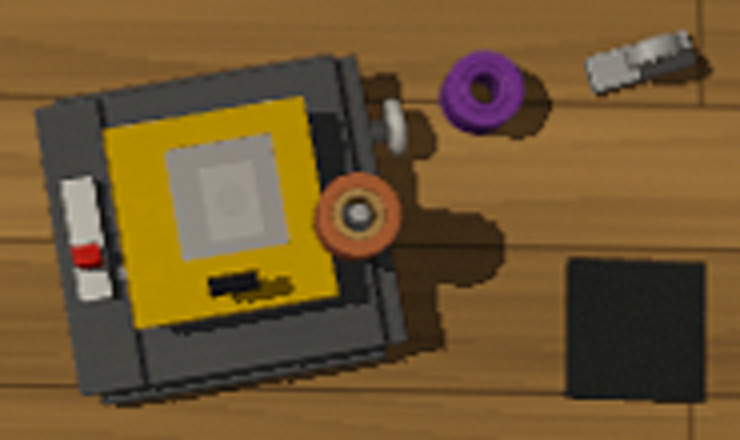

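View pics/sc.png

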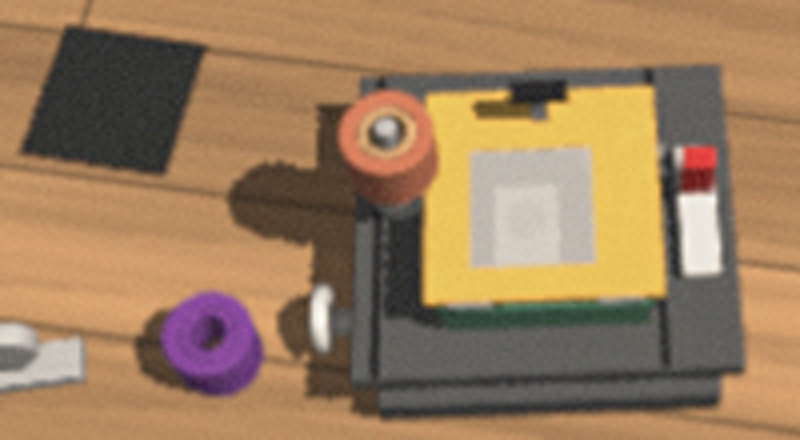

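```bash
cat > fit.py <<'E'
from h import *
from scipy.optimize import least_squares
L=[(-75,80,106),(80,80,106),(80,-80,106),(-75,-80,106),(-20,-102,162),(-55,0,143)]
T=[(136,328),(104,130),(304,97),(341,296),(358,212),(233,283)]
S=[(655,87),(667,298),(423,303),(428,95),(388,128),(538,90)]
L=np.array(L)/1e3;T=(np.array(T)+.5)/4-.5+[215,115];S=(np.array(S)+.5)/4-.5+[110,165]
def w(p,L):
    c,s=np.cos(p[2]),np.sin(p[2]); L=np.atleast_2d(L)
    return np.c_[p[0]+c*L[:,0]-s*L[:,1],p[1]+s*L[:,0]+c*L[:,1],L[:,2]]
E
python3 - <<'E'
from fit import *
for use in('t','s','ts'):
    f=lambda p:np.r_[(proj('top',w(p,L))-T).ravel()*('t' in use),(proj('scene',w(p,L))-S).ravel()*('s' in use)]
    r=least_squares(f,[.5,0,.15],loss='soft_l1'); print(use,r.x.round(4),r.cost)
print(f(r.x).reshape(-1,2).round(2))
p=r.x
for k,v in dict(roll=(-20,-102,130),handle=(-55,0,138),hinge=(80,0,100),rel=(-12,108,105.5)).items(): print(k,w(p,np.array(v)/1e3).round(4))
for n,q in(('top',(302.5+1.5,168))): pass
E
python3 - <<'E'
from fit import *
# mat via scene: dark contour
im=cv2.imread('pics/s0.png');V=im.max(2)
k,l,st,c=cv2.connectedComponentsWithStats((V<60).astype('uint8'))
for i in range(1,k):
    if 500<st[i,4]<4000: print(st[i],c[i],onz('scene',c[i],.004))
E
```

```text
t [ 0.5348 -0.02    0.1773] 1.4766733731067339
s [ 0.5368 -0.0176  0.1729] 1.6356169753996643
ts [ 0.5357 -0.0187  0.1753] 4.361754646603293
[[-0.63 -0.68]
 [-0.36  0.39]
 [-0.35  0.6 ]
 [-1.42 -0.84]
 [ 0.25 -0.31]
 [-0.33 -0.69]
 [-0.47  0.35]
 [-0.56 -1.7 ]
 [ 0.07 -1.07]
 [-0.31  0.11]
 [-0.91 -0.3 ]
 [ 0.16  0.09]]
roll [[ 0.5338 -0.1226  0.13  ]]
handle [[ 0.4816 -0.0282  0.138 ]]
hinge [[ 0.6145 -0.0047  0.1   ]]
rel [[0.5051 0.0856 0.1055]]
[  2   0  50  42 613] [27.66884176 13.14029364] [-0.33320905 -1.12495759  0.004     ]
[  72    0  103   36 1296] [129.03395062  13.80864198] [-0.36265963 -0.66156446  0.004     ]
[ 232    0   47   86 1074] [256.49255121  42.12662942] [-0.25120816 -0.10216602  0.004     ]
[270  32  34  31 675] [286.72888889  46.75851852] [-0.24108914  0.01798473  0.004     ]
[ 30  52  68  35 525] [56.73904762 69.09333333] [-0.01619135 -0.84751877  0.004     ]
[240  75  36  37 547] [254.52650823  92.11334552] [ 0.00977449 -0.07141051  0.004     ]
[ 134  115   56   41 1744] [162.41857798 135.27924312] [ 0.24207261 -0.35146414  0.004     ]
[ 116  172   45   36 1071] [138.08870215 189.58356676] [ 0.45798903 -0.37417392  0.004     ]Traceback (most recent call last):
  File "<stdin>", line 8, in <module>
ValueError: too many values to unpack (expected 2)
```

```bash
cat >> h.py <<'E'
from scipy.spatial.transform import Rotation as Ro
def plan(gp,psi=None):
    o=arm.observe();R=Ro.from_rotvec(o['ee_rot']).as_matrix()
    ps=np.arctan2(R[1,0],R[0,0]); d=np.array(gp)+[0,0,.159]-o['position']
    tw=0 if psi is None else -((psi-ps+np.pi)%(2*np.pi)-np.pi)
    print('t',o['clock'],'tcp',o['position'].round(4),'psi',ps.round(4),'tilt',R[:,2].round(4),'F',o['force'].round(2),'w',round(o['width']*91.8,1))
    print('shift mm',(R.T@d*1000).round(1),'twist',round(tw,3))
E
python3 - <<'E'
from h import *
plan([.534,-.1225,.24],.175)
E
```

```text
t 0.1 tcp [ 0.266  -0.5654  0.4041] psi 0.4397 tilt [-7.0e-04  1.2e-03 -1.0e+00] F [ 0.02 -0.17 -0.17] w 91.8
shift mm [ 431.1 -286.6    5.4] twist 0.265
```

move_arm(steps=[[25, -17, 0, 0.03], [65, -43, 0, 0.06], [110, -73, 0, 0.09], [155, -103, 0, 0.12], [200, -133, 0, 0.15], [245, -163, 0, 0.18], [290, -193, 0, 0.21], [335, -223, 0, 0.24], [375, -250, 0, 0.265], [405, -270, 0, 0.265], [423, -282, 0, 0.265], [431, -287, 0, 0.265], [431, -287, 0, 0.265], [431, -287, 0, 0.265]], grip=91.8)

```text
clock: 1.85
position: [0.5334, -0.1236, 0.4046]
ee_rot: [3.129, 0.271, -0.001]
force: [-1.2, -0.1, -0.8]
width: 0.997
```

```bash
python3 - <<'E'
from h import *
plan([.534,-.1225,.137],.175)
snap('top','t1.png');s=snap('scene','s1.png')
E
```

```text
t 1.85 tcp [ 0.5334 -0.1236  0.4046] psi 0.1731 tilt [-5.e-04 -6.e-04 -1.e+00] F [-1.18 -0.06 -0.81] w 91.5
shift mm [  0.9  -1.  108.6] twist -0.002
```

View pics/s1.png

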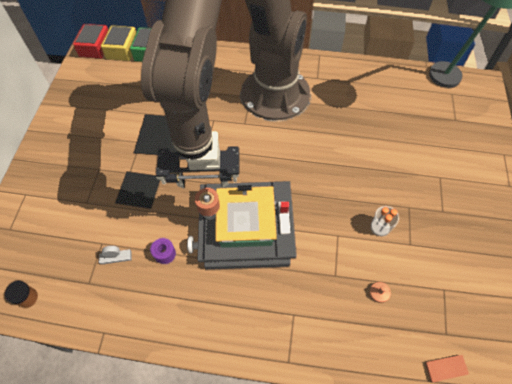

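The open gripper stands above the roll, which is still at (206,203) in the scene view. I descend and grip it next.

move_arm(steps=[[1, -1, 25, 0], [1, -1, 55, 0], [1, -1, 80, 0], [1, -1, 98, 0], [1, -1, 108, 0], [1, -1, 108, 0], [1, -1, 108, 0]])

```text
clock: 2.82
position: [0.535, -0.1214, 0.2975]
ee_rot: [3.129, 0.274, 0.002]
force: [-0.3, -0.1, -1.0]
width: 1.0
```

```bash
python3 - <<'E'
from h import *
plan([.534,-.1225,.137],.175)
im=snap('scene','s2.png');cv2.imwrite('pics/s2c.png',cv2.resize(im[130:270,120:310,::-1],None,fx=4,fy=4))
E
```

```text
t 2.825 tcp [ 0.535  -0.1214  0.2975] psi 0.1745 tilt [ 1.2e-03 -3.0e-04 -1.0e+00] F [-0.32 -0.12 -0.95] w 91.8
shift mm [-1.2  0.9  1.5] twist -0.001
```

View pics/s2c.png

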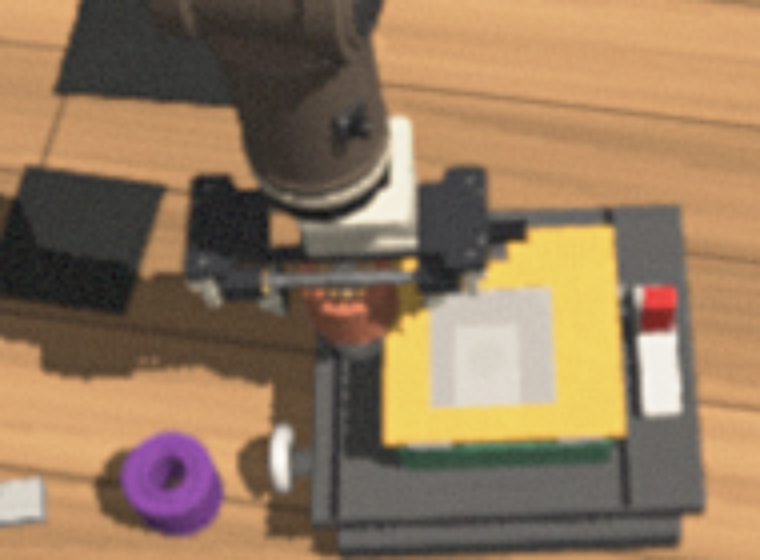

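The fingers straddle the roll in the crop, at about (350,290). Closing on it.

move_arm(steps=[[0, 0, 0, 0], [0, 0, 0, 0], [0, 0, 0, 0], [0, 0, 0, 0], [0, 0, -3, 0], [0, 0, -6, 0]], grip=50, grip_force=25)

```text
clock: 3.62
position: [0.5346, -0.1211, 0.3027]
ee_rot: [-3.129, -0.274, 0.001]
force: [-0.0, 0.2, -1.5]
width: 0.68
```

move_arm(steps=[[0, 0, -10, 0], [0, 0, -25, 0], [0, 0, -45, 0], [0, 0, -65, 0], [0, 0, -80, 0], [0, 0, -85, 0], [0, 0, -85, 0], [0, 0, -85, 0]])

```text
clock: 4.62
position: [0.5345, -0.1212, 0.387]
ee_rot: [-3.129, -0.274, 0.002]
force: [-0.3, 0.3, -1.9]
width: 0.681
```

```bash
python3 - <<'E'
from h import *
plan([.456,-.3745,.22],.175)
im=snap('scene','s3.png');cv2.imwrite('pics/s3c.png',cv2.resize(im[130:270,120:310,::-1],None,fx=4,fy=4))
E
```

```text
t 4.625 tcp [ 0.5345 -0.1212  0.387 ] psi 0.1748 tilt [-1.3e-03  2.0e-04 -1.0e+00] F [-0.28  0.31 -1.89] w 62.5
shift mm [-121.3  235.8    8.1] twist -0.0
```

View pics/s3c.png

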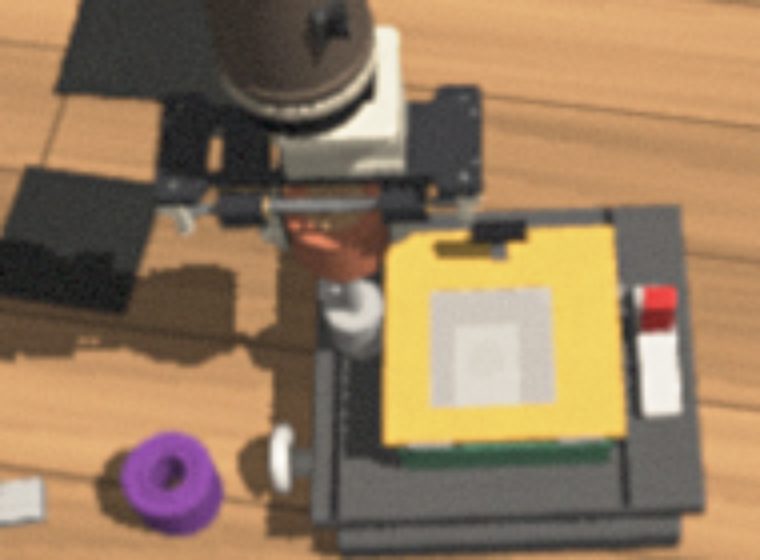

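The roll is clear of the spindle in the gripper, at crop (335,235). I carry it over the mat.

move_arm(steps=[[-8, 15, 0, 0], [-21, 40, 0, 0], [-38, 73, 0, 0], [-56, 109, 0, 0], [-75, 145, 0, 0], [-92, 180, 0, 0], [-107, 208, 0, 0], [-117, 227, 0, 0], [-121, 236, 0, 0], [-121, 236, 30, 0], [-121, 236, 70, 0], [-121, 236, 110, 0], [-121, 236, 140, 0], [-121, 236, 150, 0], [-121, 236, 150, 0], [-121, 236, 150, 0]])

```text
clock: 6.68
position: [0.4571, -0.375, 0.2391]
ee_rot: [3.128, 0.274, 0.003]
force: [0.3, 0.6, -1.0]
width: 0.678
```

```bash
python3 - <<'E'
from h import *
plan([.456,-.3745,.0365],.175)
im=snap('top','t4.png');cv2.imwrite('pics/t4c.png',cv2.resize(im[130:270,280:460,::-1],None,fx=4,fy=4))
im=snap('scene','s4.png');cv2.imwrite('pics/s4c.png',cv2.resize(im[100:240,60:250,::-1],None,fx=4,fy=4))
E
```

```text
t 6.675 tcp [ 0.4571 -0.375   0.2391] psi 0.1748 tilt [ 0.0018 -0.0013 -1.    ] F [ 0.31  0.57 -0.97] w 62.3
shift mm [-1.1 -0.7 43.6] twist -0.0
```

View pics/s4c.png

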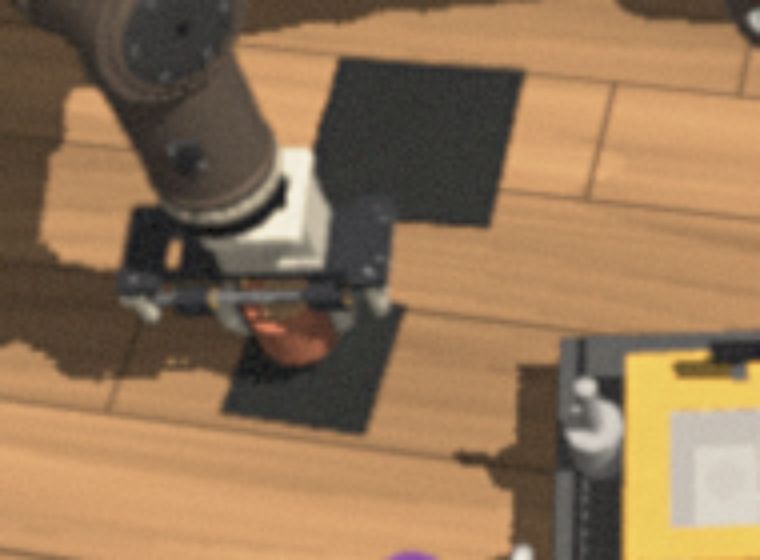

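View pics/t4c.png

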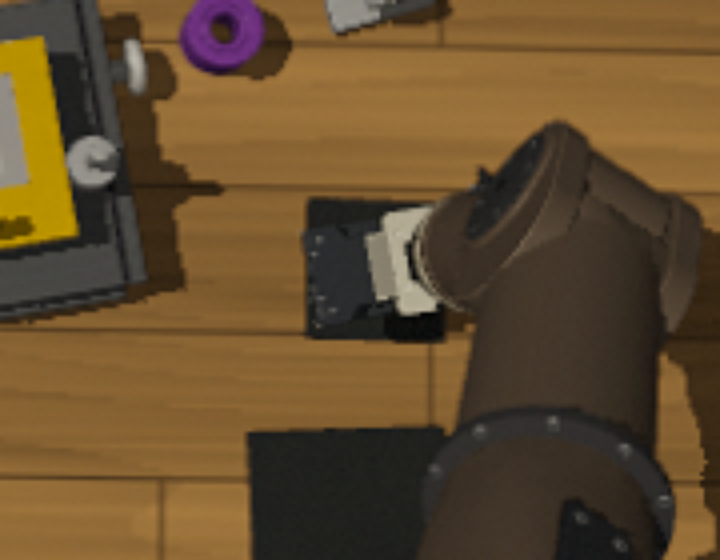

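The roll hangs over the small mat (scene crop about (295,340)). I lower it about 43 mm and watch the force.

move_arm(steps=[[-1, -1, 15, 0], [-1, -1, 28, 0], [-1, -1, 37, 0], [-1, -1, 41, 0], [-1, -1, 43, 0], [-1, -1, 44, 0], [-1, -1, 44, 0]])

```text
clock: 7.65
position: [0.4552, -0.3737, 0.1949]
ee_rot: [-3.13, -0.274, 0.0]
force: [-4.8, 4.1, 11.7]
width: 0.681
```

move_arm(steps=[[0, 0, -1, 0], [0, 0, -1, 0], [0, 0, -1, 0], [0, 0, -1, 0], [0, 0, -1, 0]], grip=91.8)

```text
clock: 8.28
position: [0.4554, -0.3739, 0.1946]
ee_rot: [-3.13, -0.274, 0.0]
force: [-0.2, 0.3, 0.3]
width: 0.998
```

move_arm(steps=[[0, 0, -15, 0], [0, 0, -40, 0], [0, 0, -75, 0], [0, 0, -115, 0], [0, 0, -155, 0], [0, 0, -175, 0], [0, 0, -180, 0], [0, 0, -180, 0]])

```text
clock: 9.28
position: [0.4552, -0.3737, 0.3748]
ee_rot: [3.13, 0.274, 0.0]
force: [0.5, 0.2, -0.6]
width: 1.004
```

```bash
python3 - <<'E'
from h import *
plan([.4816,-.0282,.205],.175)
im=snap('scene','s5.png');cv2.imwrite('pics/s5c.png',cv2.resize(im[100:270,60:310,::-1],None,fx=3,fy=3))
E
```

```text
t 9.275 tcp [ 0.4552 -0.3737  0.3748] psi 0.1747 tilt [ 0. -0. -1.] F [ 0.46  0.21 -0.65] w 92.2
shift mm [  86.  -335.7   10.8] twist -0.0
```

View pics/s5c.png

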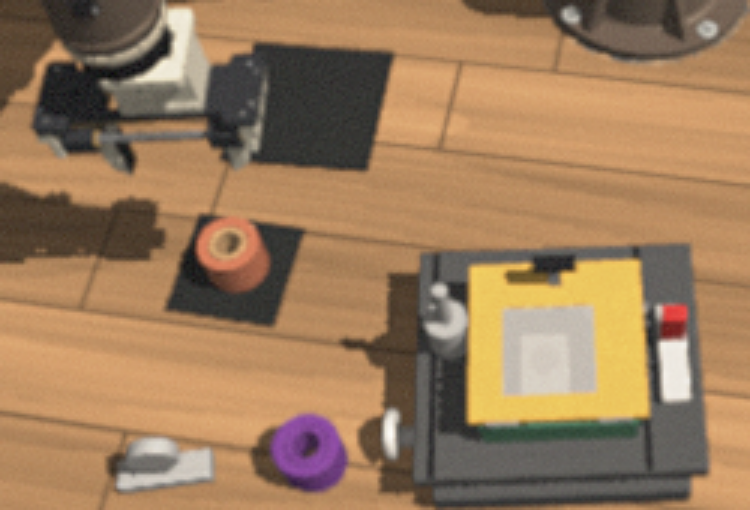

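The roll lies upright and flat near the mat's middle (crop (232,255)). Next the arm moves above the handle.

move_arm(steps=[[5, -18, 0, 0], [13, -50, 0, 0], [24, -92, 0, 0], [36, -140, 0, 0], [49, -190, 0, 0], [61, -238, 0, 0], [72, -280, 0, 0], [80, -312, 0, 0], [85, -330, 0, 0], [86, -336, 0, 0], [86, -336, 10, 0], [86, -336, 10, 0]])

```text
clock: 10.82
position: [0.4811, -0.0289, 0.3635]
ee_rot: [3.13, 0.272, -0.004]
force: [-0.6, -0.6, -0.2]
width: 1.0
```

```bash
python3 - <<'E'
from h import *
plan([.4816,-.0282,.138],.175)
im=snap('scene','s6.png');cv2.imwrite('pics/s6c.png',cv2.resize(im[130:270,150:340,::-1],None,fx=4,fy=4))
im=snap('top','t6.png');cv2.imwrite('pics/t6c.png',cv2.resize(im[115:225,215:400,::-1],None,fx=4,fy=4))
E
```

```text
t 10.825 tcp [ 0.4811 -0.0289  0.3635] psi 0.1735 tilt [-2.2e-03 -4.0e-04 -1.0e+00] F [-0.62 -0.6  -0.21] w 91.8
shift mm [ 0.7 -0.6 66.5] twist -0.002
```

View pics/s6c.png

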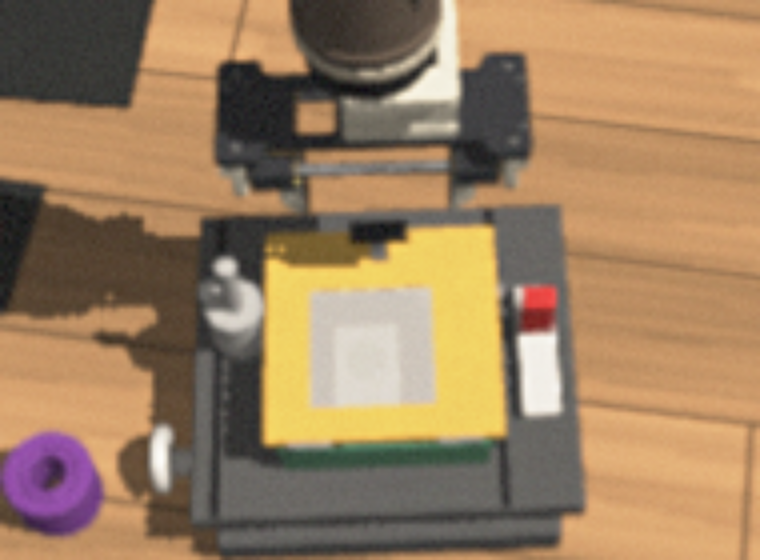

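View pics/t6c.png

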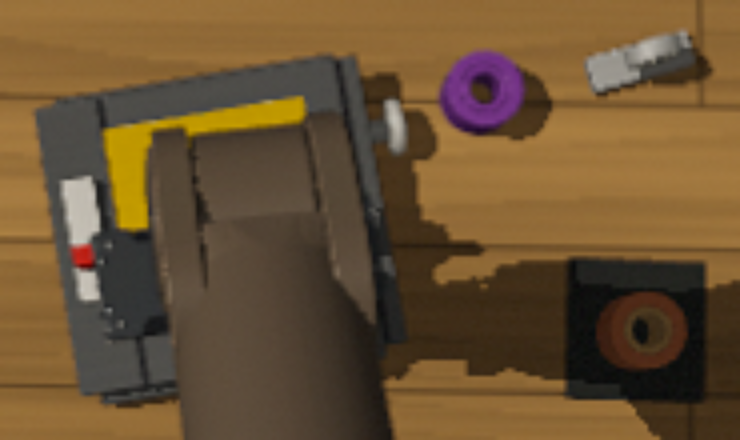

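The roll sits centred on the small mat (top crop (645,330)) and the gripper is centred over the handle. Descending and closing.

move_arm(steps=[[1, -1, 18, 0], [1, -1, 38, 0], [1, -1, 54, 0], [1, -1, 63, 0], [1, -1, 66, 0], [1, -1, 66, 0], [1, -1, 66, 0]])

```text
clock: 11.8
position: [0.4828, -0.0268, 0.2992]
ee_rot: [3.129, 0.274, 0.002]
force: [-0.2, -0.3, -0.8]
width: 0.998
```

move_arm(steps=[[0, 0, 0, 0], [0, 0, 0, 0], [0, 0, 0, 0], [0, 0, 0, 0], [0, 0, 0, 0], [0, 0, 0, 0], [0, 0, 0, 0]], grip=20, grip_force=15)

```text
clock: 12.68
position: [0.483, -0.0296, 0.2987]
ee_rot: [3.127, 0.27, 0.001]
force: [3.3, -11.0, -1.6]
width: 0.435
```

```bash
python3 - <<'E'
from h import *
plan([.4816,-.0282,.138],.175)
im=snap('scene','s7.png');cv2.imwrite('pics/s7c.png',cv2.resize(im[130:270,150:340,::-1],None,fx=4,fy=4))
E
```

```text
t 12.675 tcp [ 0.483  -0.0296  0.2987] psi 0.1722 tilt [ 0.0011 -0.0033 -1.    ] F [  3.34 -10.98  -1.6 ] w 39.9
shift mm [-1.1 -1.6  1.7] twist -0.003
```

View pics/s7c.png

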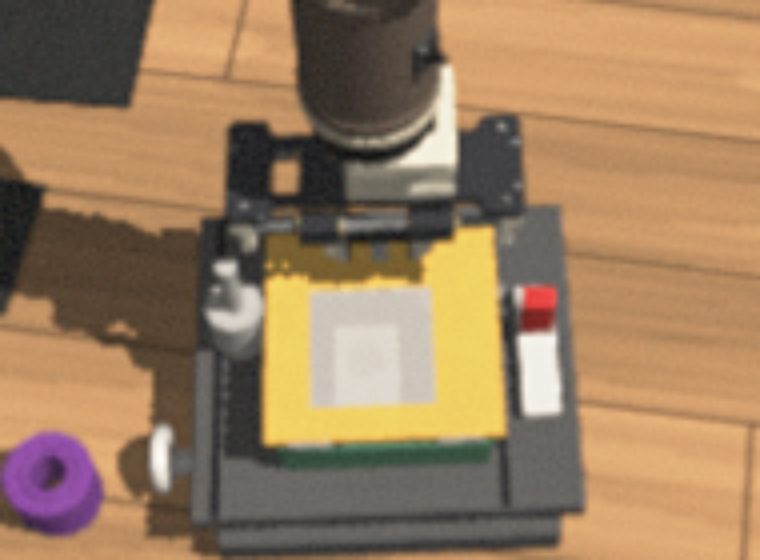

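The bar is pinched (39.9 mm opening) with some side load, so I ease 3 mm sideways and tug gently.

move_arm(steps=[[0, 3, 0, 0], [0, 3, 0, 0], [0, 3, -2, 0], [0, 3, -4, 0], [0, 3, -6, 0], [0, 3, -8, 0], [0, 3, -8, 0], [0, 3, -8, 0]])

```text
clock: 13.72
position: [0.4847, -0.0298, 0.3074]
ee_rot: [3.129, 0.274, 0.007]
force: [8.7, -3.4, -5.2]
width: 0.435
```

```bash
python3 - <<'E'
from h import *
plan([.4816,-.0282,.138],.175)
E
```

```text
t 13.725 tcp [ 0.4847 -0.0298  0.3074] psi 0.1748 tilt [ 4.7e-03  1.0e-04 -1.0e+00] F [ 8.74 -3.38 -5.16] w 39.9
shift mm [-2.8 -2.1 10.4] twist -0.0
```

It rose 8.7 mm, past the 4 mm play, against only about 5 N. That points to a cover that isn't caught. I follow the arc a little further and check that the cover moves with the handle.

move_arm(steps=[[3, 4, -2, 0], [5, 4, -5, 0], [7, 4, -10, 0], [9, 4, -15, 0], [10, 4, -18, 0], [10, 4, -18, 0]])

```text
clock: 14.48
position: [0.4931, -0.0292, 0.3246]
ee_rot: [-3.126, -0.278, 0.002]
force: [-0.6, 8.1, -3.8]
width: 0.432
```

```bash
python3 - <<'E'
from h import *
plan([.4816,-.0282,.138],.175)
im=snap('scene','s8.png');cv2.imwrite('pics/s8c.png',cv2.resize(im[130:270,150:340,::-1],None,fx=4,fy=4))
E
```

```text
t 14.475 tcp [ 0.4931 -0.0292  0.3246] psi 0.1776 tilt [-0.0014  0.0033 -1.    ] F [-0.61  8.12 -3.75] w 39.7
shift mm [-11.1  -2.9  27.6] twist 0.003
```

View pics/s8c.png

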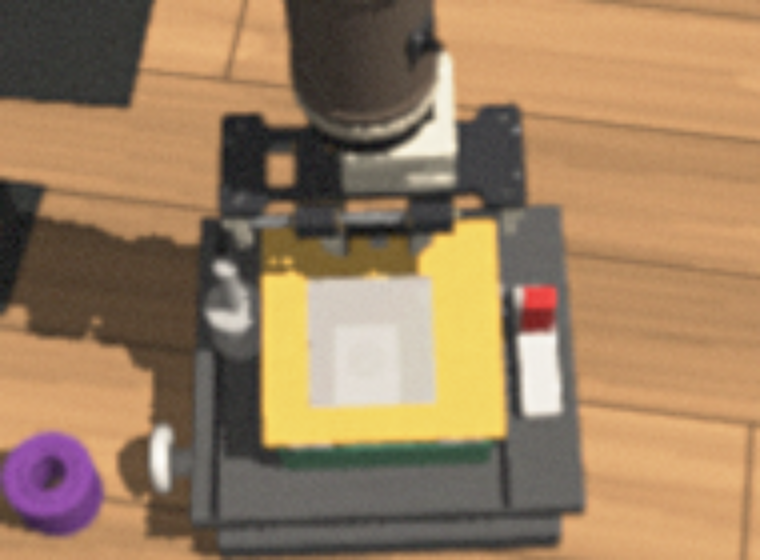

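The window's front edge moved from row 290 to 278, so the cover is rising with the handle at about 4 N. It isn't caught and the release stays untouched. I continue to about 0.8 rad.

move_arm(steps=[[3, -2, -6, 0], [7, -2, -12, 0], [11, -2, -18, 0], [15, -2, -24, 0], [20, -2, -29, 0], [25, -2, -34, 0], [30, -2, -39, 0], [35, -2, -44, 0], [40, -2, -48, 0], [46, -2, -52, 0], [52, -2, -56, 0], [58, -2, -59, 0], [58, -2, -59, 0], [58, -2, -59, 0]])

```text
clock: 16.27
position: [0.5498, -0.0185, 0.3841]
ee_rot: [-3.128, -0.276, 0.003]
force: [-3.4, 5.8, 1.3]
width: 0.431
```

```bash
python3 - <<'E'
from h import *
plan([.4816,-.0282,.138],.175)
im=snap('scene','s9.png');cv2.imwrite('pics/s9c.png',cv2.resize(im[100:270,110:340,::-1],None,fx=3,fy=3))
im=snap('top','t9.png')
E
```

```text
t 16.275 tcp [ 0.5498 -0.0185  0.3841] psi 0.176 tilt [-0.0019  0.0017 -1.    ] F [-3.45  5.84  1.33] w 39.6
shift mm [-68.7  -2.3  87.2] twist 0.001
```

View pics/s9c.png

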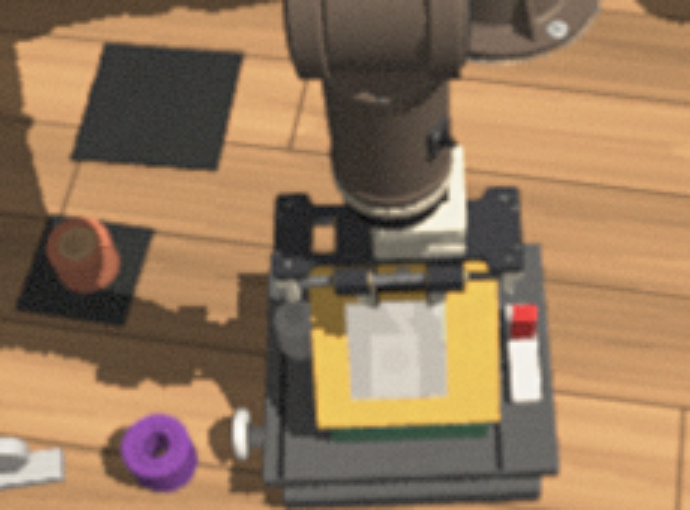

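View pics/t9.png

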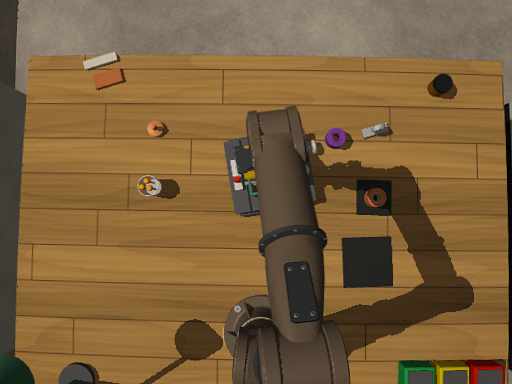

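```bash
python3 - <<'E'
from fit import *
p=[.5357,-.0187,.1753]
for th in(0,.6,.7,.8,.9,1.0):
    c,s=np.cos(th),np.sin(th)
    q=lambda x,z:(.08+x*c+z*s,.1-x*s+z*c)
    P=[]
    for y in(-.08,.08):
        a=q(-.155,.006);P.append((a[0],y,a[1]))
    uv=proj('scene',w(p,P)); print(th,((uv-[110,100]+.5)*3-.5).round(0).tolist())
# roll on mat: rust top centroid
im=cv2.imread('pics/t9.png')[175:220,350:400];hsv=cv2.cvtColor(im,cv2.COLOR_BGR2HSV).astype(int)
m=((hsv[...,0]>=4)&(hsv[...,0]<13)&(hsv[...,1]>120)&(hsv[...,2]>50)).astype('uint8')
cn=max(cv2.findContours(m,0,2)[0],key=cv2.contourArea);(c,r)=cv2.minEnclosingCircle(cn);print(c,r,onz('top',(c[0]+350,c[1]+175),.048))
a=cv2.imread('pics/t0.png').astype(int);b=cv2.imread('pics/t9.png').astype(int)
for n,(x0,x1,y0,y1) in dict(cup=(130,180,170,205),lap=(140,170,115,142),gauge=(355,395,115,142)).items(): print(n,abs(a-b)[y0:y1,x0:x1].max(2).__gt__(60).sum())
E
```

```text
0 [[320.0, 266.0], [490.0, 261.0]]
0.6 [[310.0, 248.0], [494.0, 242.0]]
0.7 [[308.0, 250.0], [495.0, 245.0]]
0.8 [[307.0, 255.0], [496.0, 249.0]]
0.9 [[305.0, 262.0], [497.0, 256.0]]
1.0 [[304.0, 270.0], [498.0, 264.0]]
(24.846939086914062, 22.82653045654297) 11.301736831665039 [ 0.45051208 -0.3672952   0.048     ]
cup 0
lap 0
gauge 0
```

```bash
python3 - <<'E'
import cv2
im=cv2.imread('pics/s9.png');cv2.imwrite('pics/s9d.png',cv2.resize(im[165:255,190:300],None,fx=7,fy=6.5,interpolation=cv2.INTER_CUBIC)[:600])
E
```

```text
(no output)
```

View pics/s9d.png

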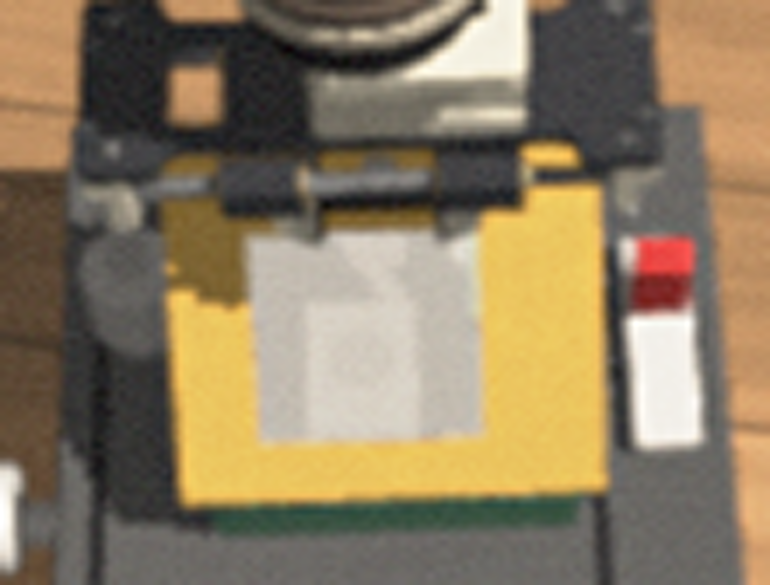

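```bash
python3 - <<'E'
from fit import *
p=np.array([.5357,-.0187,.1753]);
def inv(W): d=W[:2]-p[:2];c,s=np.cos(p[2]),np.sin(p[2]);return c*d[0]+s*d[1],-s*d[0]+c*d[1]
for crop in((470,150),(592,148)):
    l=inv(onz('scene',(crop[0]/4+110,crop[1]/4+165),.106)); x=l[0]-.08;print(l)
    for th in(0,.6,.7,.8,.9,1.0):
        c,s=np.cos(th),np.sin(th)
        uv=proj('scene',w(p,[(.08+x*c+.006*s,l[1],.1-x*s+.006*c)]))[0]; print(th,((uv-[190,165])*[7,6.5]).round(0))
E
```

```text
(np.float64(-0.029093212352018893), np.float64(-0.04820298898179644))
0 [263. 244.]
0.6 [251. 223.]
0.7 [249. 229.]
0.8 [248. 237.]
0.9 [246. 249.]
1.0 [245. 263.]
(np.float64(-0.0276889970643919), np.float64(0.03635133994877104))
0 [476. 241.]
0.6 [477. 220.]
0.7 [478. 226.]
0.8 [478. 234.]
0.9 [479. 245.]
1.0 [480. 259.]
```

The window edge seen at (245,237) and (478,233) matches 0.80 rad. Handing in.

```bash
python3 - <<'E'
from h import *
plan([.48,0,.138]); print(arm.sign_off())
E
```

```text
t 16.375 tcp [ 0.5497 -0.0185  0.3841] psi 0.176 tilt [-0.0018  0.0017 -1.    ] F [-3.57  5.65  1.56] w 39.8
shift mm [-65.3 -30.3  87.3] twist 0
the job is handed in; nothing more can be done
None
```

The roll is on the small mat, the cover turned out not to be caught, and I handed in at about 16.4 s with the gripper holding it open at about 0.8 rad (46°).

- **Roll:** I lifted it off the spindle, set it down on the small mat and let it go. In the last top view it stands flat, about 7–10 mm from the measured mat centre. The 28 mm limit leaves margin, but my placing pose had suggested about 1 mm. Part of that gap may be calibration error and the arm's shadow in the picture.
- **Cover:** The tug carried the handle 8.7 mm up, well past the 4 mm free play, at about 5 N. The cover then kept lifting at about 4 N, so I left the red release untouched.
- **Final angle:** The handle's travel gave 0.80 rad, and the window edge in the scene picture agreed. The cover's front edge was partly hidden by the gripper and read slightly higher, about 0.9 rad at most.
- **Grip:** The fingers are still closed on the bar, with an opening of 39.8 mm against a 40 mm bar. About 6 N of side load remained at the end.
- **Bystanders:** The cup, lap and gauge showed no pixel changes between the first and last top views.

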